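# Nest the vessels in the caddy and hold its telescoping handle extended

## Task

Pack the carry caddy: first lower the steel cup upright into the teal dish that stands in the caddy and let go, then lower the orange tumbler upright into the cup and let go; set them in, do not drop them. Then squeeze the caddy's black grip together with its red button, pull the handle straight up past its first stop to its second stop, and finish while still holding it there fully extended with the button squeezed (it sinks back if let go). Leave the nested vessels standing and everything else on the drainer board where it is.

Things in the scene. Friction and masses are not known exactly. Their poses are not given: they have to be found in the camera images.
- dish_foot (a point): teal ceramic dish, round, open at the top, 88 mm outer and 78 mm inner diameter, 40 mm high, floor 6 mm thick; loose, it stands in the caddy's tray, 12 mm above the board. Point: centre of its underside, z up.
- cup_mid (a point): steel cup, straight round cylinder open at the top, 56 mm outer and 50 mm inner diameter, 75 mm high, floor 4 mm thick, 120 g, no handle. Point: on its axis half-way up (37.5 mm above its underside), z up. It starts upright on the board and goes into the dish (seated: 43.5 mm above the dish's point).
- tumbler_mid (a point): orange plastic tumbler, straight round cylinder open at the top, 38 mm outer diameter, 112 mm high, floor 4 mm thick, 80 g. Point: on its axis half-way up (56 mm above its underside), z up. It starts upright on the board and goes into the cup (seated: 22.5 mm above the cup's point).
- cup: the same steel cup; origin at the centre of its underside.
- tumbler: the same orange tumbler; origin at the centre of its underside.
- grip_mid (a point): black grip bar of the caddy's telescoping handle, level, 124 mm long (x), 22 mm thick (y), 24 mm high (z); point at its centre, 150 mm above the board when down. y points away from the dish. The red button, 50 mm long, 18 mm high, is in the middle of its +y face and stands 8 mm out: 30 mm thick with the button, 24 mm squeezed.
- caddy: white tray, 150 mm (x) by 280 mm (y), 12 mm thick with a 20 mm high edge, fixed to the board; origin at the centre of its underside. The handle rises from it 75 mm towards +y, on two steel rods in grey sleeves (20 x 26 mm, tops 125 mm above the board, 45 mm either side along x); the dish stands about 65 mm towards -y. Axes as the grip's.
- button (a joint): red button in the grip, m: 0 out, 0.006 fully in (towards the grip's -y). Springs out; 4 N starts it, 8 N presses it fully. Pinching the middle of the grip from above, fingers closing along its y, presses it. When out, a bolt locks the handle at the bottom and at the first stop; pressed over 4 mm, the handle is free.
- handle (a joint): how far the handle is drawn out, m, straight up: 0 down (locked), about 0.04 first stop (locks there when the button is let go), 0.08 second stop (end of travel, does not lock: weight and a spring pull it down with 4 to 6 N).
- steel_bowl: bystander: upturned steel bowl, 150 mm across, 62 mm high; origin at the centre of its underside.
- canister: bystander: clear acrylic canister with a white knob lid, 94 mm across, 136 mm high; origin at the centre of its underside.
- tin: bystander: squat aluminium tin, 90 mm across, 49 mm high; origin at the centre of its underside.
- fork: bystander: green plastic fork lying flat, 180 mm long (along its y), 5 mm thick; origin near its middle, on its underside.
- soap: bystander: green soap bottle, 60 mm across, 170 mm high; origin at the centre of its underside.
- brush: bystander: small brush lying flat, about 200 mm long (along its x); origin on its underside.
Mind the look-alikes: they are no part of the job. What is meant by the tumbler is not green or purple, and is the larger of those in its own colour.

How it is judged:
On the way, in this order (a step that is already met when the one before it is completed fails the run):
1. the cup is lowered into the dish while held (contact force between the fingers and cup above 0.5 N and horizontal distance between cup_mid and dish_foot below 0.015 m and z of cup_mid in the frame of dish_foot below 0.065 m), for 0.05 s.
2. the cup stands upright on the dish's floor, let go (horizontal distance between cup_mid and dish_foot below 0.015 m and z of cup_mid in the frame of dish_foot between 0.0395 and 0.0475 m and angle between cup_mid's own z axis and vertical below 0.1 rad and contact force between the fingers and cup below 0.1 N and value of joint handle below 0.006 m), for 0.2 s.
3. the tumbler is lowered into the cup while held (contact force between the fingers and tumbler above 0.5 N and horizontal distance between tumbler_mid and cup_mid below 0.012 m and z of tumbler_mid in the frame of cup_mid below 0.045 m), for 0.05 s.
4. the tumbler stands upright on the cup's floor, let go, handle still down (horizontal distance between cup_mid and dish_foot below 0.015 m and z of cup_mid in the frame of dish_foot between 0.0395 and 0.0475 m and angle between cup_mid's own z axis and vertical below 0.1 rad and horizontal distance between tumbler_mid and cup_mid below 0.012 m and z of tumbler_mid in the frame of cup_mid between 0.0185 and 0.0265 m and angle between tumbler_mid's own z axis and vertical below 0.12 rad and contact force between the fingers and tumbler below 0.1 N and value of joint handle below 0.006 m), for 0.2 s.
5. the button is pressed with the handle still down (value of joint button above 0.004 m and value of joint handle below 0.02 m), for 0.04 s.
At the end, for the whole second after the job is handed in: Fingers on the grip (over 3 N) hold the handle out over 73 of 80 mm, button in over 4 mm; the cup stands upright on the dish's floor (axes within 15 mm, seated within 4 mm), the tumbler in the cup (12 mm, 4 mm), both untouched and at rest; bystanders within 30 mm of their start (value of joint handle above 0.073 m and value of joint button above 0.004 m and contact force between the fingers and caddy above 3 N and horizontal distance between cup_mid and dish_foot below 0.015 m and z of cup_mid in the frame of dish_foot between 0.0395 and 0.0475 m and angle between cup_mid's own z axis and vertical below 0.1 rad and horizontal distance between tumbler_mid and cup_mid below 0.012 m and z of tumbler_mid in the frame of cup_mid between 0.0185 and 0.0265 m and angle between tumbler_mid's own z axis and vertical below 0.12 rad and contact force between the fingers and cup below 0.1 N and contact force between the fingers and tumbler below 0.1 N and linear speed of each of cup, tumbler below 0.03 m/s and distance of each of steel_bowl, canister, tin, fork, soap, brush from where it was at the start of the episode below 0.03 m); the arm keeps its last pose, push and grip.
It fails at once if the cup or the tumbler is tipped over (more than 40 degrees) (angle between any of cup_mid, tumbler_mid's own z axis and vertical above 0.7 rad).
It fails at once if a bystander is displaced by more than 30 mm (distance of any of steel_bowl, canister, tin, fork, soap, brush from where it was at the start of the episode above 0.03 m).
It also fails if it takes over 61 s, if anything falls off the work surface, if the arm or the gripper's body presses on something with over 40 N, if the wrist force passes 120 N, or if a joint passes its speed limit or range.

## Robot

A 6-joint arm with a two-finger parallel gripper is mounted at the origin on the work surface. World frame = base frame: x ahead of the robot, y to its left, z up, the work surface at z = 0. Lengths are in m, angles in rad, forces in N, time in s.
With the tool pointing down it reaches from about 0.375 to 0.9 m from the base axis. Payload 3.1 kg.
Tool frame: the origin (TCP) lies between the finger pads; the fingertips stand 19 mm ahead of it and the grasp point (between the pads) is the TCP; z points along the fingers, y is the direction in which the jaws open and shut (so a half turn about z gives the same grasp; the last joint's range is limited). The gripper opens to 87 mm and grips with 3 to 60 N. Pads are 19 mm wide; open, the fingers measure 117 mm over their backs; the gripper's body (75 mm by 190 mm) begins 51 mm behind the grasp point.
Start: joints at [1.038, 0.527, 1.433, -0, 1.181, -0.178], TCP at [0.216, 0.586, 0.242] pointing down, gripper open.
Joint ranges: [-3.08, 3.08], [-0.75, 2.2], [0.22, 2.44], [-1.43, 4.57], [0, 2.65], [-2.85, 2.85]. Speed limits (rad/s): [2.79, 2.79, 3.14, 3.14, 3.14, 3.14].

## Interface

Orientations are given as a unit quaternion [x, y, z, w].
In Python, from rig import robot gives the robot as it stands.
- The arm moves only by the tool apply_moves, never from a script. Its argument "series" is a list of rows, each a list of 7 numbers: the shift along the tool's x, y, z in cm, then the turn, a rotation vector about the tool's x, y, z in degrees, then the opening, from 0 (shut) to 1 (fully open). In form: [[dx, dy, dz, rx, ry, rz, grip], ...]. A call has 1 to 5 rows; each row is the pose to reach, as a shift and turn from the pose commanded when the call began, along the tool's axes at that moment; what a row does not reach only later rows make up. A row lasts 1/12 s, in which the tool goes at most 41.7 mm and 7.16 degrees, less where a joint would pass 70% of its speed; a pose out of reach is approached as far as the arm can. A call with a gripper value outside its range is refused whole. The fingers move at their own pace and stop on an object; "newtons" is the grip in N (left out, the last holds). Time passes only in rows, so rows that repeat a pose let the fingers close. It gives the time, the measured TCP pose, the force and the opening at its end, in the units of the state.
- robot.get_obs(): the state, without advancing time (a new reading comes with each control period).
- robot.camera(name): name is "scene" or "top" or "wrist"; returns the picture (480x640x3 uint8, red, green, blue); there is no depth.
- robot.camera_params(name): a dict with "mtx" (3x3 intrinsics, pixels), "origin" and "rotation" of the camera in the world. Camera axes: x right, y down, z forward; pixel columns grow to the right and rows downward; lengths in m; the calibration is good to about 2 mm. A picture is of the moment at which its call begins: read the wrist's pose just before it. camera_params takes no time and is no camera call; for the wrist camera it gives the pose at the moment of the call.
- robot.hand_in(): hands the job in, once; it reports no verdict.
The state is a dict: "time": time; "q": joint angles; "joint_velocities": joint speeds; "joint_torque": joint torques, N m; "position": TCP position; "tool_rot": TCP orientation; "ft_force": force on the tool from outside, world axes, zero at the start; "moment": the same for the moment, N m; "grip_width": finger opening in m.
Only numpy, scipy, OpenCV 4.12 (cv2) and the standard library are available. Lean on these libraries where they do the work, as an engineer would, in place of code of your own. Each camera call takes 0.05 s, during which the arm holds its last target. There are 200 camera calls.

## Working session

There is one attempt and no reset: what is moved stays moved. The work goes in short steps, Python scripts to look and compute and a tool call to move; the robot and the scene stay as the last step left them, time stands still between calls to the robot, and variables do not carry over. Pictures are saved under pics/ and viewed, about 8 in all and at most 12, crops included, and the job is handed in when it is done.

Besides the shell and the picture viewer there is one more tool, called after "Request:" by a JSON object that holds its "method" and its "body". apply_moves: Moves the arm, as the interface text tells. Its arguments: {"type":"object","properties":{"series":{"type":"array"},"newtons":{"type":"number"}},"required":["series"]}

```bash
mkdir -p pics; ls; python3 - <<'E'
from rig import robot
import cv2,json
o=robot.get_obs();print({k:(o[k]) for k in('time','position','tool_rot','grip_width','ft_force')})
for n in('scene','top'):
    p=robot.camera_params(n);print(n,p)
    cv2.imwrite(f'pics/{n}0.png',robot.camera(n)[:,:,::-1])
E
```

```text
pics
{'time': 0.0, 'position': array([0.2161657 , 0.58568378, 0.24056502]), 'tool_rot': array([ 1.75998961e-01,  9.84389749e-01, -1.02152269e-03, -3.78494835e-04]), 'grip_width': 0.08721519805538226, 'ft_force': array([ 0.50278174, -0.09153106,  0.69098295])}
scene {'mtx': array([[560.40630522,   0.        , 319.80745579],
       [  0.        , 560.40630522, 232.27407401],
       [  0.        ,   0.        ,   1.        ]]), 'origin': array([ 1.2487846 , -0.69286313,  0.95519473]), 'rotation': array([ 0.84987115,  0.31346995, -0.15649741, -0.3936549 ])}
top {'mtx': array([[496.78472858,   0.        , 316.71315538],
       [  0.        , 496.78472858, 234.51302003],
       [  0.        ,   0.        ,   1.        ]]), 'origin': array([0.42281051, 0.05445434, 1.43647595]), 'rotation': array([-0.6973042 ,  0.71498698, -0.03929155,  0.03188479])}
```

View pics/top0.png

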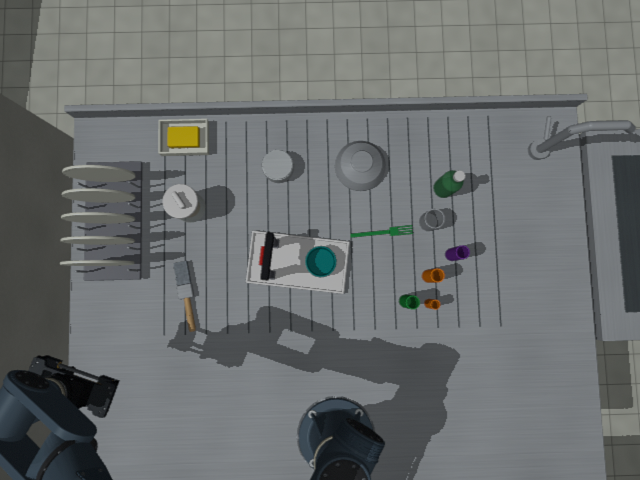

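View pics/scene0.png

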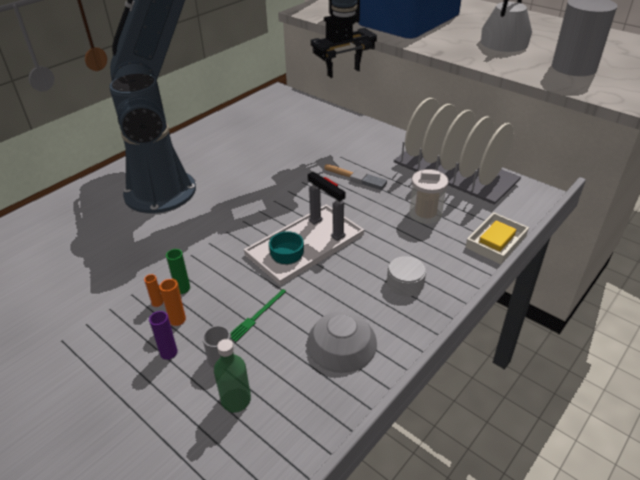

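The top view shows the caddy (white) around (300,262) with the dish at (321,262) and the grip at (267,256). The cup is at (433,218), the larger orange tumbler at (433,275), and the small orange one at (432,303). The scene view agrees. I'll zoom in for a finer measurement.

```bash
cat > h.py <<'E'
import numpy as np,cv2
from scipy.spatial.transform import Rotation as R
from rig import robot
def P(n): 
    p=robot.camera_params(n);return p['mtx'],np.array(p['origin']),R.from_quat(p['rotation']).as_matrix()
def back(n,uv,z,prm=None):
    K,o,M=prm or P(n); d=M@np.linalg.solve(K,[uv[0],uv[1],1]);return o+d*(z-o[2])/d[2]
def proj(n,X,prm=None):
    K,o,M=prm or P(n); c=(np.atleast_2d(X)-o)@M; c=c@K.T; return c[:,:2]/c[:,2:]
def circ(c,r,z):
    a=np.linspace(0,2*np.pi,64);return np.c_[c[0]+r*np.cos(a),c[1]+r*np.sin(a),0*a+z]
def draw(im,n,X,col,s=1,off=(0,0),prm=None):
    q=((proj(n,X,prm)-off+.5)*s*8).astype(np.int32);cv2.polylines(im,[q.reshape(-1,1,2)],False,col,1,cv2.LINE_AA,3)
def tool(dxyz):
    "world shift -> tool cm"
    o=robot.get_obs();return R.from_quat(o['tool_rot']).inv().apply(dxyz)*100
E
python3 - <<'E'
from h import *
for uv,z,n in [((433,218),.075,'cup'),((433,275),.112,'tum'),((321,262),.052,'dish'),((267,256),.162,'grip')]: print(n,back('top',uv,z))
im=cv2.imread('pics/top0.png');c=cv2.resize(im[190:320,240:480],None,fx=3.3,fy=3.3,interpolation=cv2.INTER_CUBIC)
im=cv2.imread('pics/scene0.png');d=cv2.resize(im[160:400,130:380],None,fx=2.4,fy=2.4,interpolation=cv2.INTER_CUBIC)
cv2.imwrite('pics/c1.png',c);cv2.imwrite('pics/c2.png',d)
E
```

```text
cup [ 0.59823819 -0.28478589  0.075     ]
tum [ 0.44049168 -0.26804724  0.112     ]
dish [0.48528069 0.02816935 0.052     ]
grip [0.49916936 0.16833842 0.162     ]
```

View pics/c1.png

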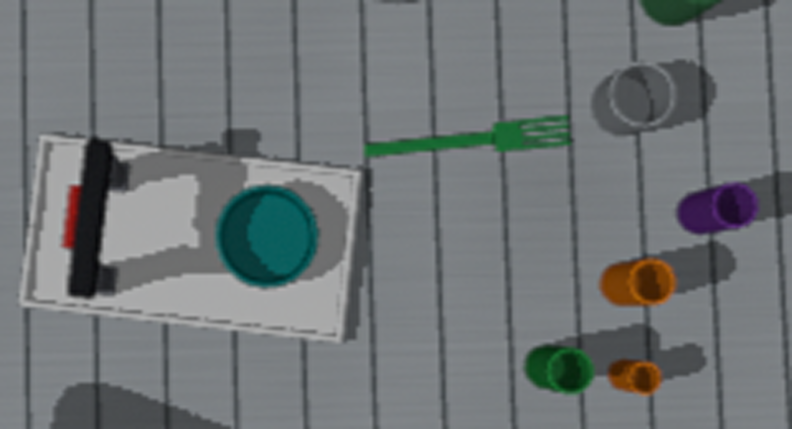

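```bash
python3 - <<'E'
from h import *
f=lambda u,v:(240+(u+.5)/3.3-.5,190+(v+.5)/3.3-.5)
cup=back('top',f(643,96),.075);tum=back('top',f(653,282),.112);dish=back('top',f(267,236),.052)
g1=back('top',f(97,139),.162);g2=back('top',f(83,296),.162);g=(g1+g2)/2
print('cup',cup,'tum',tum,'dish',dish,'grip',g,'len',np.linalg.norm(g1-g2),'yaw',np.degrees(np.arctan2(*(g1-g2)[1::-1])))
print('dish->grip dir',np.degrees(np.arctan2(*(g-dish)[1::-1])),np.linalg.norm((g-dish)[:2]))
x=(g1-g2);x/=np.linalg.norm(x);y=np.cross([0,0,1],x)
box=np.array([g+sx*.062*x+sy*.011*y for sx,sy in((1,1),(1,-1),(-1,-1),(-1,1),(1,1))])
out=[]
for n,(x0,y0,x1,y1),s in(('top',(240,190,480,320),3.3),('scene',(130,160,380,400),2.4)):
    im=cv2.imread(f'pics/{n}0.png')[y0:y1,x0:x1];im=cv2.resize(im,None,fx=s,fy=s,interpolation=cv2.INTER_CUBIC)
    for X in(circ(cup,.028,.075),circ(cup,.028,0),circ(tum,.019,.112),circ(tum,.019,0),circ(dish,.044,.052),circ(dish,.044,.012),box): draw(im,n,X,(0,255,255),s,(x0,y0))
    cv2.imwrite(f'pics/ov_{n}.png',im)
E
```

```text
cup [ 0.59606531 -0.28884653  0.075     ] tum [ 0.43990405 -0.28012379  0.112     ] dish [0.48763137 0.0293322  0.052     ] grip [0.50059817 0.16848412 0.162     ] len 0.12253268825158081 yaw -5.974765457107962
dish->grip dir 84.67629849244604 0.13975477421786603
```

View pics/ov_scene.png

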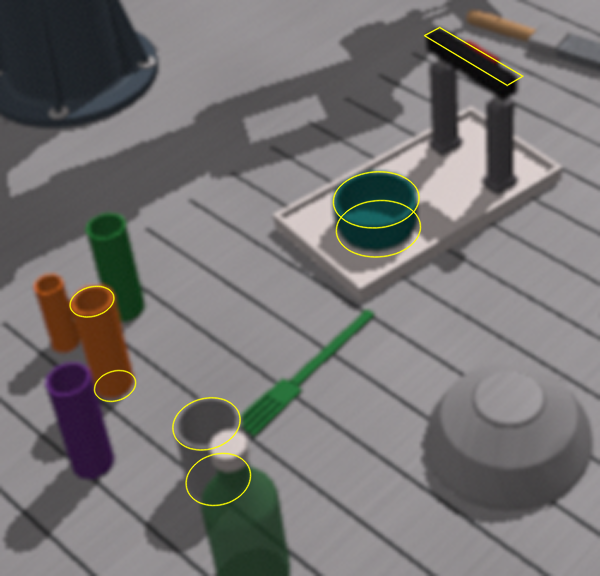

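The scene overlay matches within about 3–4 mm for the cup, tumbler, dish and grip. I'll start moving: turn so the jaws lie along the grip's y axis, and travel towards the cup.

Request:
{"method": "apply_moves", "body": {"series": [[-2.8,-2.9,0,0,0,-5,1],[-5.6,-5.8,0,0,0,-10,1],[-8.4,-8.7,0,0,0,-14.3,1],[-11.1,-11.6,0,0,0,-14.3,1],[-13.8,-14.4,0,0,0,-14.3,1]], "newtons": 15}}

```text
time: 0.52
position: [0.2959, 0.4014, 0.2412]
tool_rot: [0.052, 0.999, -0.0, -0.0]
ft_force: [0.2, 0.2, -0.0]
grip_width: 0.0869
```

```bash
python3 - <<'E'
from h import *
o=robot.get_obs();print(o['time'],o['position'],o['q'],R.from_quat(o['tool_rot']).as_matrix().round(3))
print(tool(np.array([.596,-.287,.24])-o['position']))
E
```

```text
0.5167 [0.29594129 0.40140843 0.24116598] [ 7.11175044e-01  3.59415008e-01  1.74329889e+00 -2.54701613e-04
  1.03997350e+00 -7.56269431e-01] [[-0.995  0.103 -0.001]
 [ 0.103  0.995 -0.001]
 [ 0.001 -0.001 -1.   ]]
[-36.93956963 -65.38249937   0.15666064]
```

Request:
{"method": "apply_moves", "body": {"series": [[-1.9,-3.3,0,0,0,0,1],[-3.7,-6.6,0,0,0,0,1],[-5.6,-9.8,0,0,0,0,1],[-7.4,-13.1,0,0,0,0,1],[-9.2,-16.4,0,0,0,0,1]]}}

```text
time: 0.93
position: [0.3706, 0.229, 0.2414]
tool_rot: [0.052, 0.999, -0.0, -0.0]
ft_force: [0.9, 0.1, -0.2]
grip_width: 0.0871
```

Request:
{"method": "apply_moves", "body": {"series": [[-1.9,-3.3,0,0,0,0,1],[-3.7,-6.6,0,0,0,0,1],[-5.6,-9.8,0,0,0,0,1],[-7.4,-13.1,0,0,0,0,1],[-9.2,-16.4,0,0,0,0,1]]}}

```text
time: 1.35
position: [0.4451, 0.0562, 0.2414]
tool_rot: [0.052, 0.999, 0.0, -0.0]
ft_force: [1.1, 0.2, -1.0]
grip_width: 0.0872
```

Request:
{"method": "apply_moves", "body": {"series": [[-1.9,-3.3,0,0,0,0,1],[-3.7,-6.6,0,0,0,0,1],[-5.6,-9.8,0,0,0,0,1],[-7.4,-13.1,0,0,0,0,1],[-9.2,-16.4,0,0,0,0,1]]}}

```text
time: 1.77
position: [0.5195, -0.1164, 0.2412]
tool_rot: [0.052, 0.999, 0.0, -0.0]
ft_force: [0.8, 1.1, -0.8]
grip_width: 0.0872
```

Request:
{"method": "apply_moves", "body": {"series": [[-1.9,-3.3,0,0,0,0,1],[-3.7,-6.6,0,0,0,0,1],[-5.6,-9.8,0,0,0,0,1],[-7.4,-13.1,0,0,0,0,1],[-9.2,-16.4,0,0,0,0,1]]}}

```text
time: 2.18
position: [0.5939, -0.2889, 0.2409]
tool_rot: [0.052, 0.999, 0.0, -0.0]
ft_force: [0.6, -0.0, 0.9]
grip_width: 0.0868
```

```bash
python3 - <<'E'
from h import *
o=robot.get_obs();print(o['time'],o['position'],o['q'],R.from_quat(o['tool_rot']).as_matrix().round(3))
K,c,M=P('wrist');print(c-o['position'],M.round(2))
im=robot.camera('wrist')[:,:,::-1].copy()
cup=[.596,-.2888];tum=[.44,-.2801]
for X in(circ(cup,.028,.075),circ(cup,.025,.075),circ(tum,.019,.112)):draw(im,'wrist',X,(0,255,255))
cv2.imwrite('pics/w1.png',im)
E
```

```text
2.1833 [ 0.59393943 -0.288925    0.24093726] [-6.21671360e-01  5.77660817e-01  1.33675781e+00  1.41611013e-04
  1.22843919e+00 -2.08799602e+00] [[-0.995  0.104 -0.001]
 [ 0.104  0.995  0.001]
 [ 0.001  0.001 -1.   ]]
[-0.07493152  0.0070863   0.14316699] [[ 0.11  0.96  0.28]
 [ 0.99 -0.1  -0.03]
 [-0.    0.28 -0.96]]
```

View pics/w1.png

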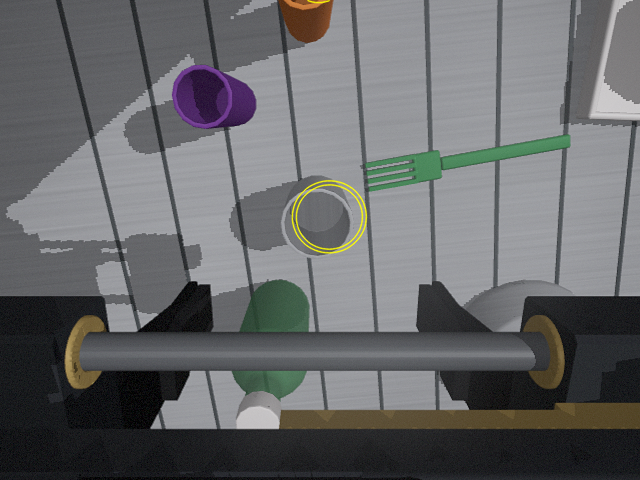

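The wrist view shows the cup rim at about (317,222), against a predicted (330,216). The arm was still settling during that picture, so I'll repeat it at rest.

```bash
python3 - <<'E'
from h import *
o=robot.get_obs();print(o['time'],o['position'],o['joint_velocities'].round(3))
prm=P('wrist');print(prm[0][0,0])
im=robot.camera('wrist')[:,:,::-1].copy();o2=robot.get_obs();print(o2['position'])
cv2.imwrite('pics/w2raw.png',im)
g=cv2.GaussianBlur(cv2.cvtColor(im,cv2.COLOR_BGR2GRAY),(3,3),0)
c=cv2.HoughCircles(g[140:290,240:420],cv2.HOUGH_GRADIENT_ALT,1,10,param1=100,param2=.6,minRadius=25,maxRadius=55)
print(c)
s=4;x0,y0=250,150;v=cv2.resize(im[y0:290,x0:400],None,fx=s,fy=s,interpolation=cv2.INTER_CUBIC)
draw(v,'wrist',circ([.596,-.2888],.028,.075),(0,255,255),s,(x0,y0),prm)
for k in(c[0] if c is not None else []): print(k,back('wrist',(k[0]+240,k[1]+140),.075,prm))
cv2.imwrite('pics/w2.png',v)
E
```

```text
2.2333 [ 0.59715011 -0.29734372  0.24102088] [ 0.025 -0.048  0.087  0.008 -0.043  0.071]
418.4489334092667
[ 0.59558045 -0.29368587  0.24077664]
[[[91.       79.       34.964283]
  [89.       57.       29.024542]
  [34.       14.       34.093834]]]
[91.       79.       34.964283] [ 0.59790096 -0.2869871   0.075     ]
[89.       57.       29.024542] [ 0.58091374 -0.28682495  0.075     ]
[34.       14.       34.093834] [ 0.54514206 -0.32341346  0.075     ]
```

View pics/w2.png

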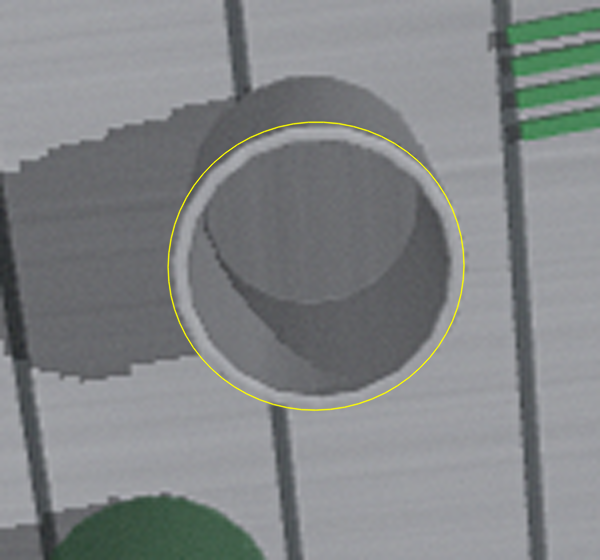

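Request:
{"method": "apply_moves", "body": {"series": [[0,0,3,0,0,0,1],[0,0,6.5,0,0,0,1],[0,0,10,0,0,0,1],[0,0,12.5,0,0,0,1],[0,0,12.5,0,0,0,1]]}}

```text
time: 2.7
position: [0.5895, -0.284, 0.11]
tool_rot: [0.052, 0.999, 0.004, -0.006]
ft_force: [-1.3, 0.4, -0.4]
grip_width: 0.0867
```

Request:
{"method": "apply_moves", "body": {"series": [[0,0,0,0,0,0,1],[0,0,0,0,0,0,1],[0,0,0,0,0,0,1]]}}

```text
time: 2.95
position: [0.5952, -0.2881, 0.119]
tool_rot: [0.052, 0.999, -0.001, 0.002]
ft_force: [1.0, 0.3, 0.8]
grip_width: 0.0869
```

```bash
python3 - <<'E'
from h import *
o=robot.get_obs();print(o['time'],o['position'],o['joint_velocities'].round(3))
print(tool(np.array([.5975,-.288,.0605])-o['position']))
E
```

```text
2.95 [ 0.59524163 -0.28809775  0.11899136] [-0.001 -0.008  0.002  0.003 -0.002  0.002]
[-0.20061817  0.04608318  5.8498819 ]
```

Request:
{"method": "apply_moves", "body": {"series": [[-0.2,0,2,0,0,0,1],[-0.2,0,4,0,0,0,1],[-0.2,0,5.5,0,0,0,1],[-0.2,0,5.7,0,0,0,1],[-0.2,0,5.7,0,0,0,1]]}}

```text
time: 3.37
position: [0.5962, -0.2877, 0.0604]
tool_rot: [0.052, 0.999, -0.0, 0.0]
ft_force: [-0.1, 0.2, 0.5]
grip_width: 0.0869
```

Request:
{"method": "apply_moves", "body": {"series": [[0,0,0,0,0,0,0.8],[0,0,0,0,0,0,0.65],[0,0,0,0,0,0,0.5],[0,0,0,0,0,0,0.5],[0,0,0,0,0,0,0.5]], "newtons": 15}}

```text
time: 3.78
position: [0.5961, -0.2878, 0.0603]
tool_rot: [0.052, 0.999, -0.0, 0.001]
ft_force: [0.7, -0.1, 0.3]
grip_width: 0.0612
```

Request:
{"method": "apply_moves", "body": {"series": [[0,0,0,0,0,0,0.5],[0,0,0,0,0,0,0.5],[0,0,0,0,0,0,0.5],[0,0,0,0,0,0,0.5],[0,0,0,0,0,0,0.5]]}}

```text
time: 4.2
position: [0.596, -0.2877, 0.06]
tool_rot: [0.052, 0.999, -0.0, 0.0]
ft_force: [-0.3, 0.6, 3.3]
grip_width: 0.0562
```

Request:
{"method": "apply_moves", "body": {"series": [[0,0,-1,0,0,0,0.5],[0,0,-3.5,0,0,0,0.5],[0,0,-6.5,0,0,0,0.5],[0,0,-9.5,0,0,0,0.5],[0,0,-11,0,0,0,0.5]]}}

```text
time: 4.62
position: [0.597, -0.2884, 0.1732]
tool_rot: [0.052, 0.999, -0.001, 0.002]
ft_force: [-0.1, -0.8, -0.4]
grip_width: 0.0565
```

Request:
{"method": "apply_moves", "body": {"series": [[0.7,1.5,0,0,0,0,0.5],[2,4.3,0,0,0,0,0.5],[3.4,7.4,0,0,0,0,0.5],[4.8,10.4,0,0,0,0,0.5],[6.2,13.4,0,0,0,0,0.5]]}}

```text
time: 5.03
position: [0.547, -0.1465, 0.1695]
tool_rot: [0.052, 0.999, 0.0, -0.0]
ft_force: [0.4, 0.6, -1.4]
grip_width: 0.0566
```

Request:
{"method": "apply_moves", "body": {"series": [[1.4,3,0,0,0,0,0.5],[2.8,6,0,0,0,0,0.5],[4.2,9,0,0,0,0,0.5],[5.4,11.7,0,0,0,0,0.5],[6.4,13.9,0,0,0,0,0.5]]}}

```text
time: 5.45
position: [0.4972, -0.0008, 0.1696]
tool_rot: [0.052, 0.999, 0.0, -0.001]
ft_force: [-0.2, -0.1, -1.6]
grip_width: 0.0564
```

Request:
{"method": "apply_moves", "body": {"series": [[0.7,1.5,0,0,0,0,0.5],[1.2,2.6,0,0,0,0,0.5],[1.4,3.1,0,0,0,0,0.5],[1.4,3.1,0,0,0,0,0.5],[1.4,3.1,0,0,0,0,0.5]]}}

```text
time: 5.87
position: [0.4889, 0.0289, 0.1697]
tool_rot: [0.052, 0.999, -0.0, 0.001]
ft_force: [0.5, -0.4, -1.3]
grip_width: 0.0563
```

```bash
python3 - <<'E'
from h import *
robot.camera('top')
o=robot.get_obs();print(o['time'],o['position'],o['joint_velocities'].round(3),o['grip_width'])
prm=P('wrist');im=robot.camera('wrist')[:,:,::-1].copy();print(robot.get_obs()['position'])
for X in(circ([.4876,.0293],.044,.052),circ([.4876,.0293],.039,.052)):draw(im,'wrist',X,(0,255,255),prm=prm)
cv2.imwrite('pics/w3.png',im)
print(tool(np.array([.4876,.0293,.0785])-o['position']))
E
```

```text
5.9167 [0.48902808 0.02856601 0.16966132] [-0.009  0.004 -0.003  0.003  0.    -0.001] 0.05648573694273631
[0.48902138 0.02840294 0.169595  ]
[0.1586302  0.0612701  9.11596019]
```

View pics/w3.png

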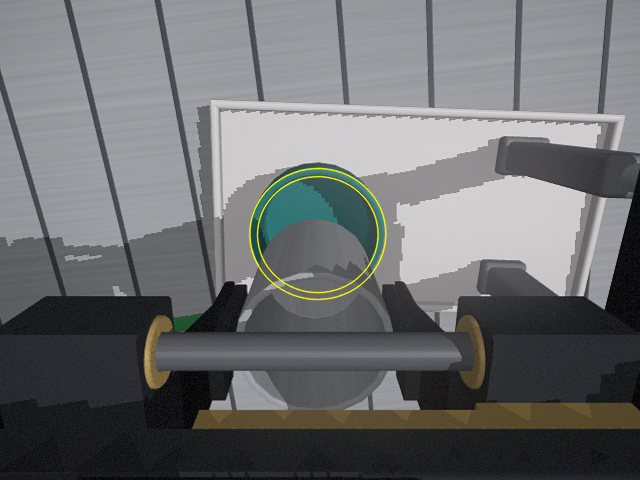

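The held cup is centred between the fingers, and the dish rim in the wrist view, about x 250–386 and y 168–299, matches the prediction. Lowering the cup now.

Request:
{"method": "apply_moves", "body": {"series": [[0.15,0.05,1.5,0,0,0,0.5],[0.15,0.05,3.5,0,0,0,0.5],[0.15,0.05,5.5,0,0,0,0.5],[0.15,0.05,7,0,0,0,0.5],[0.15,0.05,7.8,0,0,0,0.5]]}}

```text
time: 6.38
position: [0.4865, 0.0291, 0.0899]
tool_rot: [0.053, 0.999, 0.0, -0.001]
ft_force: [-0.7, 0.9, -1.5]
grip_width: 0.0564
```

Request:
{"method": "apply_moves", "body": {"series": [[0,0,0.4,0,0,0,0.5],[0,0,0.7,0,0,0,0.5],[0,0,1,0,0,0,0.5],[0,0,1.2,0,0,0,0.5],[0,0,1.2,0,0,0,0.5]]}}

```text
time: 6.8
position: [0.4871, 0.0299, 0.0798]
tool_rot: [0.052, 0.999, -0.0, 0.0]
ft_force: [-0.2, -0.5, -1.1]
grip_width: 0.0563
```

Request:
{"method": "apply_moves", "body": {"series": [[0,0,0.1,0,0,0,0.5],[0,0,0.2,0,0,0,0.5],[0,0,0.2,0,0,0,0.5]]}}

```text
time: 7.05
position: [0.4871, 0.03, 0.078]
tool_rot: [0.052, 0.999, -0.0, 0.001]
ft_force: [-0.1, 0.1, 1.4]
grip_width: 0.0564
```

Request:
{"method": "apply_moves", "body": {"series": [[0,0,0,0,0,0,0.7],[0,0,0,0,0,0,0.8],[0,0,0,0,0,0,0.95],[0,0,0,0,0,0,1],[0,0,0,0,0,0,1]]}}

```text
time: 7.47
position: [0.4867, 0.03, 0.0775]
tool_rot: [0.052, 0.999, -0.0, -0.0]
ft_force: [-0.4, 0.3, 0.2]
grip_width: 0.0798
```

Request:
{"method": "apply_moves", "body": {"series": [[0,0,0,0,0,0,1],[0,0,-1.5,0,0,0,1],[0,0,-4,0,0,0,1],[0,0,-8,0,0,0,1],[0,0,-12,0,0,0,1]]}}

```text
time: 7.88
position: [0.4855, 0.0302, 0.1979]
tool_rot: [0.052, 0.999, 0.0, -0.002]
ft_force: [1.2, 0.7, -0.8]
grip_width: 0.087
```

Request:
{"method": "apply_moves", "body": {"series": [[0,0,-3,0,0,0,1],[0,0,-3,0,0,0,1],[0,0,-3,0,0,0,1]]}}

```text
time: 8.13
position: [0.4878, 0.0299, 0.2294]
tool_rot: [0.052, 0.999, -0.0, 0.002]
ft_force: [-1.6, 0.4, -0.7]
grip_width: 0.0867
```

```bash
python3 - <<'E'
from h import *
o=robot.get_obs();print(o['time'],o['position'],o['joint_velocities'].round(3))
prm=P('wrist');im=robot.camera('wrist')[:,:,::-1].copy();cv2.imwrite('pics/w4raw.png',im)
c=[.4871,.03]
q=proj('wrist',circ(c,.028,.093),prm);print(q.min(0),q.max(0))
x0,y0=[max(0,int(v)) for v in q.mean(0)-75];s=4
v=cv2.resize(im[y0:y0+150,x0:x0+150],None,fx=s,fy=s,interpolation=cv2.INTER_CUBIC)
draw(v,'wrist',circ(c,.028,.093),(0,255,255),s,(x0,y0),prm)
draw(v,'wrist',circ(c,.044,.052),(0,0,255),s,(x0,y0),prm)
cv2.imwrite('pics/w4.png',v)
print(tool(np.array([.44,-.2801,.22])-o['position']))
E
```

```text
8.1333 [0.48779124 0.0298957  0.22937834] [-0.002  0.051  0.052 -0.001 -0.004 -0.001]
[275.32921327 188.8484329 ] [356.43646243 267.1536388 ]
[  1.52916316 -31.32851142   0.9375064 ]
```

View pics/w4.png

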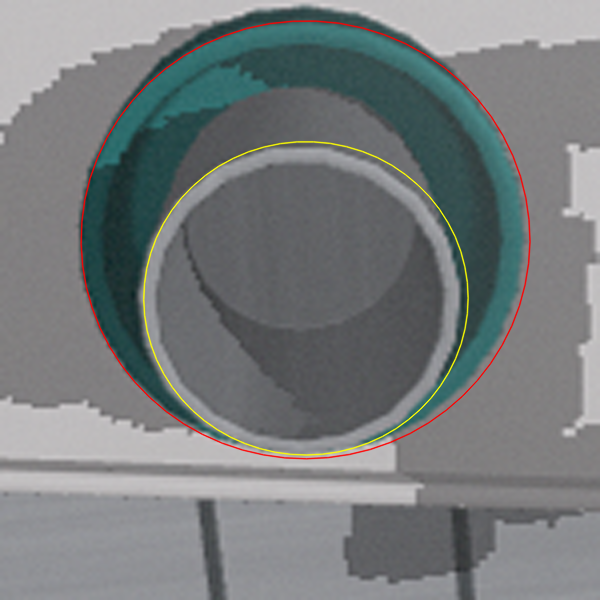

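The cup stands upright in the dish, with its rim within about 1 mm of the prediction. Next is the tumbler.

Request:
{"method": "apply_moves", "body": {"series": [[0.1,-2,0,0,0,0,1],[0.3,-6,0,0,0,0,1],[0.5,-10,0,0,0,0,1],[0.7,-14,0,0,0,0,1],[0.9,-18,0,0,0,0,1]]}}

```text
time: 8.6
position: [0.4573, -0.1488, 0.2254]
tool_rot: [0.052, 0.999, 0.001, -0.002]
ft_force: [0.8, -0.0, 0.3]
grip_width: 0.087
```

Request:
{"method": "apply_moves", "body": {"series": [[0.2,-4,0,0,0,0,1],[0.4,-8,0,0,0,0,1],[0.5,-11.5,0,0,0,0,1],[0.6,-13,0,0,0,0,1],[0.6,-13.3,0,0,0,0,1]]}}

```text
time: 9.02
position: [0.4382, -0.2821, 0.2256]
tool_rot: [0.054, 0.999, 0.001, -0.001]
ft_force: [0.4, 0.3, -0.2]
grip_width: 0.0869
```

Request:
{"method": "apply_moves", "body": {"series": [[0,0,0,0,0,0,1],[0,0,0,0,0,0,1],[0,0,0,0,0,0,1]]}}

```text
time: 9.27
position: [0.439, -0.2773, 0.2269]
tool_rot: [0.051, 0.999, 0.001, -0.001]
ft_force: [0.2, -0.2, -0.0]
grip_width: 0.0873
```

```bash
python3 - <<'E'
from h import *
o=robot.get_obs();print(o['time'],o['position'],o['joint_velocities'].round(3))
prm=P('wrist');im=robot.camera('wrist')[:,:,::-1].copy();cv2.imwrite('pics/w5raw.png',im)
c=[.44,-.2801]
draw(im,'wrist',circ(c,.019,.112),(0,255,255),prm=prm)
draw(im,'wrist',circ([.44,-.28],.019,0),(0,255,255),prm=prm)
cv2.imwrite('pics/w5.png',im)
E
```

```text
9.2667 [ 0.43904279 -0.27730773  0.22692258] [ 0.006 -0.008 -0.008 -0.003 -0.003 -0.002]
```

View pics/w5.png

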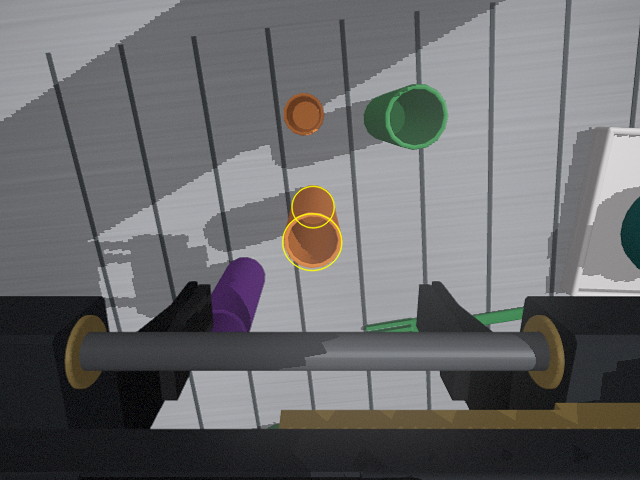

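Request:
{"method": "apply_moves", "body": {"series": [[-0.1,-0.3,2,0,0,0,1],[-0.1,-0.3,5,0,0,0,1],[-0.1,-0.3,8,0,0,0,1],[-0.1,-0.3,9.5,0,0,0,1],[-0.1,-0.3,9.5,0,0,0,1]]}}

```text
time: 9.73
position: [0.4384, -0.2795, 0.1296]
tool_rot: [0.051, 0.999, 0.003, -0.003]
ft_force: [-0.0, 1.2, -0.2]
grip_width: 0.0869
```

Request:
{"method": "apply_moves", "body": {"series": [[0,0,1,0,0,0,1],[0,0,2,0,0,0,1],[0,0,3,0,0,0,1],[0,0,3.3,0,0,0,1],[0,0,3.3,0,0,0,1]]}}

```text
time: 10.15
position: [0.4397, -0.2825, 0.0989]
tool_rot: [0.052, 0.999, 0.0, -0.0]
ft_force: [0.6, -0.8, 0.2]
grip_width: 0.0871
```

Request:
{"method": "apply_moves", "body": {"series": [[0,0.2,0.3,0,0,0,0.9],[0,0.2,0.3,0,0,0,0.7],[0,0.2,0.3,0,0,0,0.55],[0,0.2,0.3,0,0,0,0.45],[0,0.2,0.3,0,0,0,0.35]], "newtons": 12}}

```text
time: 10.57
position: [0.4403, -0.281, 0.0969]
tool_rot: [0.052, 0.999, -0.0, 0.0]
ft_force: [-0.3, 0.6, -0.7]
grip_width: 0.0617
```

Request:
{"method": "apply_moves", "body": {"series": [[0,0,0,0,0,0,0.3],[0,0,0,0,0,0,0.3],[0,0,0,0,0,0,0.3],[0,0,0,0,0,0,0.3],[0,0,0,0,0,0,0.3]]}}

```text
time: 10.98
position: [0.4402, -0.2808, 0.0966]
tool_rot: [0.052, 0.999, -0.0, 0.0]
ft_force: [0.8, -0.8, -0.7]
grip_width: 0.0385
```

Request:
{"method": "apply_moves", "body": {"series": [[0,0,0,0,0,0,0.3],[0,0,0,0,0,0,0.3],[0,0,0,0,0,0,0.3]]}}

```text
time: 11.23
position: [0.4402, -0.2808, 0.0966]
tool_rot: [0.052, 0.999, -0.0, 0.0]
ft_force: [-0.1, -0.5, 0.0]
grip_width: 0.0386
```

Request:
{"method": "apply_moves", "body": {"series": [[0,0,-1.5,0,0,0,0.3],[0,0,-5,0,0,0,0.3],[0,0,-8.5,0,0,0,0.3],[0,0,-12,0,0,0,0.3],[0,0,-14,0,0,0,0.3]]}}

```text
time: 11.65
position: [0.4411, -0.2817, 0.24]
tool_rot: [0.052, 0.999, -0.002, 0.002]
ft_force: [0.7, -1.0, -0.8]
grip_width: 0.0383
```

Request:
{"method": "apply_moves", "body": {"series": [[-0.1,2,0,0,0,0,0.3],[-0.2,5,0,0,0,0,0.3],[-0.4,8.2,0,0,0,0,0.3],[-0.5,11.4,0,0,0,0,0.3],[-0.7,14.6,0,0,0,0,0.3]]}}

```text
time: 12.07
position: [0.4618, -0.1349, 0.2365]
tool_rot: [0.053, 0.999, 0.0, -0.0]
ft_force: [-0.2, -0.1, -1.4]
grip_width: 0.0386
```

Request:
{"method": "apply_moves", "body": {"series": [[-0.2,3.2,0,0,0,0,0.3],[-0.3,6.4,0,0,0,0,0.3],[-0.4,9.6,0,0,0,0,0.3],[-0.6,12.6,0,0,0,0,0.3],[-0.7,15,0,0,0,0,0.3]]}}

```text
time: 12.48
position: [0.4845, 0.0144, 0.2364]
tool_rot: [0.052, 0.999, 0.0, -0.0]
ft_force: [0.7, 0.3, -0.5]
grip_width: 0.0385
```

Request:
{"method": "apply_moves", "body": {"series": [[0,1,0,0,0,0,0.3],[-0.1,1.7,0,0,0,0,0.3],[-0.1,1.7,0,0,0,0,0.3],[-0.1,1.7,0,0,0,0,0.3],[-0.1,1.7,0,0,0,0,0.3]]}}

```text
time: 12.9
position: [0.4877, 0.0278, 0.2365]
tool_rot: [0.053, 0.999, -0.0, -0.0]
ft_force: [-0.1, -0.7, -0.6]
grip_width: 0.0383
```

```bash
python3 - <<'E'
from h import *
o=robot.get_obs();print(o['time'],o['position'],o['joint_velocities'].round(3),o['grip_width'])
print(tool(np.array([.487,.0293,.1186])-o['position']))
cv2.imwrite('pics/t5.png',robot.camera('top')[:,:,::-1]);
v=robot.camera('scene')[160:280,230:390,::-1];cv2.imwrite('pics/s5.png',cv2.resize(v,None,fx=4,fy=4,interpolation=cv2.INTER_CUBIC))
E
```

```text
12.9 [0.48767504 0.02784229 0.2364827 ] [-0.007 -0.001 -0.001  0.004  0.     0.002] 0.03834056949543658
[ 0.08115017  0.14359549 11.78821108]
```

Request:
{"method": "apply_moves", "body": {"series": [[0.1,0.15,1,0,0,0,0.3],[0.1,0.15,2.5,0,0,0,0.3],[0.1,0.15,3.5,0,0,0,0.3],[0.1,0.15,3.8,0,0,0,0.3],[0.1,0.15,3.8,0,0,0,0.3]]}}

```text
time: 13.42
position: [0.4863, 0.0299, 0.1978]
tool_rot: [0.053, 0.999, 0.0, -0.001]
ft_force: [-0.1, -0.5, -0.3]
grip_width: 0.0386
```

```bash
python3 - <<'E'
from h import *
o=robot.get_obs();print(o['position'])
prm=P('wrist');im=robot.camera('wrist')[:,:,::-1].copy()
draw(im,'wrist',circ([.487,.0293],.028,.093),(0,255,255),prm=prm)
p=o['position'];draw(im,'wrist',circ(p,.019,p[2]-.0966),(0,0,255),prm=prm)
cv2.imwrite('pics/w6.png',cv2.resize(im[150:450,150:500],None,fx=2,fy=2))
E
```

```text
[0.48628625 0.02990667 0.19784877]
```

View pics/w6.png

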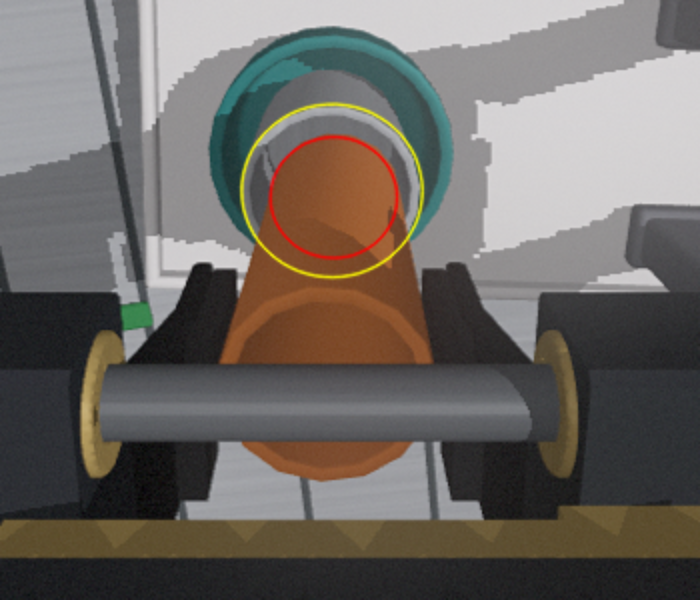

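The tumbler is centred over the cup, with its bottom ring inside the rim circle. Lowering it in.

Request:
{"method": "apply_moves", "body": {"series": [[0,0,1,0,0,0,0.3],[0,0,2.2,0,0,0,0.3],[0,0,3.4,0,0,0,0.3],[0,0,4.2,0,0,0,0.3],[0,0,4.5,0,0,0,0.3]]}}

```text
time: 13.88
position: [0.4867, 0.0303, 0.1531]
tool_rot: [0.052, 0.999, 0.0, -0.0]
ft_force: [0.3, -0.6, -1.4]
grip_width: 0.0383
```

Request:
{"method": "apply_moves", "body": {"series": [[0,0,1,0,0,0,0.3],[0,0,2,0,0,0,0.3],[0,0,2.7,0,0,0,0.3],[0,0,2.9,0,0,0,0.3],[0,0,3.0,0,0,0,0.3]]}}

```text
time: 14.3
position: [0.4869, 0.0305, 0.1235]
tool_rot: [0.052, 0.999, -0.0, -0.0]
ft_force: [0.3, 0.0, -0.5]
grip_width: 0.0388
```

Request:
{"method": "apply_moves", "body": {"series": [[0,0,0.1,0,0,0,0.3],[0,0,0.2,0,0,0,0.3],[0,0,0.2,0,0,0,0.3]]}}

```text
time: 14.55
position: [0.4871, 0.0305, 0.1218]
tool_rot: [0.052, 0.999, -0.0, 0.0]
ft_force: [0.5, 0.1, 0.1]
grip_width: 0.0386
```

Request:
{"method": "apply_moves", "body": {"series": [[0,0,0.1,0,0,0,0.3],[0,0,0.2,0,0,0,0.3],[0,0,0.2,0,0,0,0.3]]}}

```text
time: 14.8
position: [0.4868, 0.0305, 0.1195]
tool_rot: [0.052, 0.999, -0.0, -0.0]
ft_force: [0.3, 0.4, -0.7]
grip_width: 0.0387
```

Request:
{"method": "apply_moves", "body": {"series": [[0,0,0.1,0,0,0,0.3],[0,0,0.1,0,0,0,0.3],[0,0,0.1,0,0,0,0.3]]}}

```text
time: 15.05
position: [0.4869, 0.0305, 0.1186]
tool_rot: [0.052, 0.999, -0.0, 0.0]
ft_force: [0.3, 0.5, -0.9]
grip_width: 0.0386
```

Request:
{"method": "apply_moves", "body": {"series": [[0,0,0.1,0,0,0,0.3],[0,0,0.15,0,0,0,0.3],[0,0,0.15,0,0,0,0.3]]}}

```text
time: 15.3
position: [0.4877, 0.0308, 0.1182]
tool_rot: [0.052, 0.999, 0.0, 0.001]
ft_force: [-1.0, 2.4, 8.1]
grip_width: 0.0379
```

Contact with the cup floor, so I'm letting go and rising clear.

Request:
{"method": "apply_moves", "body": {"series": [[0,0,-0.1,0,0,0,0.4],[0,0,-0.1,0,0,0,0.55],[0,0,-0.1,0,0,0,0.7],[0,0,-0.1,0,0,0,0.85],[0,0,-0.1,0,0,0,0.85]]}}

```text
time: 15.72
position: [0.4867, 0.0305, 0.1178]
tool_rot: [0.052, 0.999, -0.0, -0.0]
ft_force: [0.2, 0.0, -0.4]
grip_width: 0.0575
```

Request:
{"method": "apply_moves", "body": {"series": [[0,0,0,0,0,0,0.9],[0,0,-2,0,0,0,0.9],[0,0,-4.5,0,0,0,0.9],[0,0,-8,0,0,0,0.9],[0,0,-11,0,0,0,0.9]]}}

```text
time: 16.13
position: [0.4864, 0.0305, 0.2291]
tool_rot: [0.052, 0.999, 0.0, -0.001]
ft_force: [0.3, 0.5, 0.1]
grip_width: 0.0777
```

Request:
{"method": "apply_moves", "body": {"series": [[0,0,0,0,0,0,0.9],[0,0,0,0,0,0,0.9],[0,0,0,0,0,0,0.9],[0,0,0,0,0,0,0.9]]}}

```text
time: 16.47
position: [0.4856, 0.0307, 0.2267]
tool_rot: [0.052, 0.999, 0.0, -0.002]
ft_force: [0.9, -0.1, 0.2]
grip_width: 0.0782
```

```bash
python3 - <<'E'
from h import *
o=robot.get_obs();print(o['time'],o['position'],o['grip_width'])
g=np.array([.5006,.1685]);y=np.array([.104,.9945]);x=np.array([.9945,-.104])
print(tool(np.r_[g+.003*y,.25]-o['position']))
cv2.imwrite('pics/s7raw.png',robot.camera('scene')[:,:,::-1]);im=cv2.imread('pics/s7raw.png')
tops=[circ([.4875,.03],.019,.134),circ([.487,.0293],.028,.093)]
box=np.array([np.r_[g+sx*.062*x+sy*.011*y,.162] for sx,sy in((1,1),(1,-1),(-1,-1),(-1,1),(1,1))])
x0,y0,s=240,120,4;v=cv2.resize(im[y0:270,x0:390],None,fx=s,fy=s,interpolation=cv2.INTER_CUBIC)
for X in tops+[box]:draw(v,'scene',X,(0,255,255),s,(x0,y0))
cv2.imwrite('pics/s7.png',v)
E
```

```text
16.4667 [0.4856449  0.03066104 0.22669217] 0.07817547540028189
[-0.04448127 14.16508199 -2.32841646]
```

View pics/s7.png

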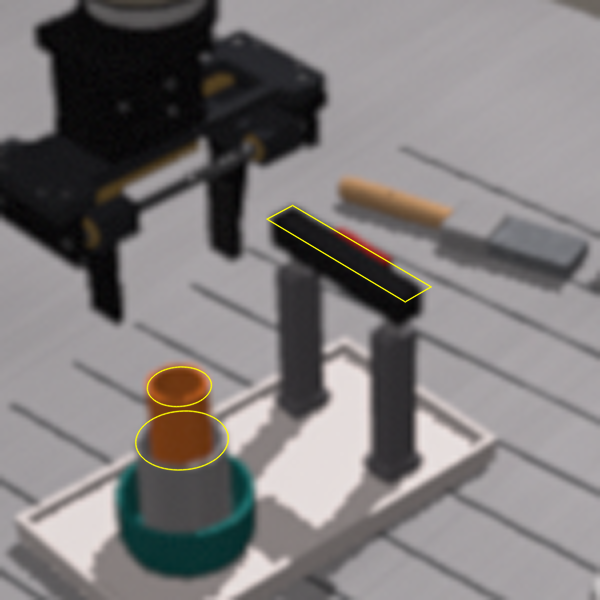

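The vessels are nested and upright: the tumbler rim and cup rim lie on their predicted ellipses. The grip is where I measured it, within about 3 mm. Moving over the grip.

Request:
{"method": "apply_moves", "body": {"series": [[0,2,0,0,0,0,0.9],[0,5,0,0,0,0,0.9],[0,8,0,0,0,0,0.9],[0,11.5,0,0,0,0,0.9],[0,13.5,0,0,0,0,0.9]]}}

```text
time: 16.93
position: [0.5003, 0.1673, 0.2266]
tool_rot: [0.052, 0.999, 0.0, -0.001]
ft_force: [0.0, -0.7, 0.9]
grip_width: 0.0783
```

Request:
{"method": "apply_moves", "body": {"series": [[0,0.7,0,0,0,0,0.9],[0,0.7,0,0,0,0,0.9],[0,0.7,0,0,0,0,0.9],[0,0.7,0,0,0,0,0.9],[0,0.7,0,0,0,0,0.9]]}}

```text
time: 17.35
position: [0.5014, 0.1705, 0.2278]
tool_rot: [0.053, 0.999, -0.0, -0.0]
ft_force: [-0.3, -0.3, -0.4]
grip_width: 0.0786
```

```bash
python3 - <<'E'
from h import *
o=robot.get_obs();print(o['time'],o['position'],o['joint_velocities'].round(3))
g=np.array([.5006,.1685]);y=np.array([.104,.9945])
print(tool(np.r_[g+.004*y,.151]-o['position']))
prm=P('wrist');im=robot.camera('wrist')[:,:,::-1];cv2.imwrite('pics/w8.png',im)
h=cv2.cvtColor(im,cv2.COLOR_BGR2HSV);m=((h[...,0]<5)|(h[...,0]>174))&(h[...,1]>150)&(h[...,2]>60)
v,u=np.nonzero(m);print(len(u),u.mean(),v.mean(),u.min(),u.max(),v.min(),v.max())
# expected button top face
xx=np.array([.9945,-.104]);b=[np.r_[g+sx*.025*xx+yy*y,.159] for sx in(-1,1) for yy in(.011,.019)];print(proj('wrist',b,prm))
E
```

```text
17.35 [0.50141517 0.17046258 0.22777124] [-0.002 -0.006 -0.003  0.004  0.002  0.002]
[0.05445431 0.20035161 7.67706594]
930 340.4720430107527 262.2559139784946 332 349 216 301
[[333.36783879 217.3003587 ]
 [348.77022274 217.26777889]
 [332.45380963 305.5011634 ]
 [346.93220797 305.47758925]]
```

The red button in the wrist image (columns 332–349) matches the prediction. Descending.

Request:
{"method": "apply_moves", "body": {"series": [[0,0.2,1.5,0,0,0,0.9],[0,0.2,3.5,0,0,0,0.9],[0,0.2,5.5,0,0,0,0.9],[0,0.2,7,0,0,0,0.9],[0,0.2,7.4,0,0,0,0.9]]}}

```text
time: 17.82
position: [0.5003, 0.1726, 0.152]
tool_rot: [0.053, 0.999, -0.0, -0.002]
ft_force: [-0.7, -0.2, 0.3]
grip_width: 0.0788
```

Request:
{"method": "apply_moves", "body": {"series": [[0,0,0,0,0,0,0.9],[0,0,0,0,0,0,0.9],[0,0,0,0,0,0,0.9]]}}

```text
time: 18.07
position: [0.5027, 0.1736, 0.1551]
tool_rot: [0.052, 0.999, 0.0, 0.001]
ft_force: [-0.3, -0.1, -0.2]
grip_width: 0.0781
```

Request:
{"method": "apply_moves", "body": {"series": [[0,0,0.3,0,0,0,0.75],[0,0,0.3,0,0,0,0.55],[0,0,0.3,0,0,0,0.4],[0,0,0.3,0,0,0,0.3],[0,0,0.3,0,0,0,0.2]], "newtons": 35}}

```text
time: 18.48
position: [0.5019, 0.1738, 0.1513]
tool_rot: [0.052, 0.999, 0.0, 0.0]
ft_force: [-0.0, 0.1, -0.4]
grip_width: 0.0524
```

Request:
{"method": "apply_moves", "body": {"series": [[0,0,0,0,0,0,0.1],[0,0,0,0,0,0,0.1],[0,0,0,0,0,0,0.1],[0,0,0,0,0,0,0.1],[0,0,0,0,0,0,0.1]]}}

```text
time: 18.9
position: [0.5014, 0.1709, 0.151]
tool_rot: [0.051, 0.999, -0.003, -0.001]
ft_force: [0.1, -11.6, 1.7]
grip_width: 0.0238
```

Request:
{"method": "apply_moves", "body": {"series": [[0,0,0,0,0,0,0.1],[0,0,0,0,0,0,0.1],[0,0,0,0,0,0,0.1]]}}

```text
time: 19.15
position: [0.5014, 0.1708, 0.151]
tool_rot: [0.052, 0.999, -0.003, -0.001]
ft_force: [-0.4, -10.3, 2.1]
grip_width: 0.0236
```

Width is 23.6 mm, so the button is fully in. I'll relieve the sideways load and pull up.

Request:
{"method": "apply_moves", "body": {"series": [[0,-0.25,0,0,0,0,0.1],[0,-0.25,-0.4,0,0,0,0.1],[0,-0.25,-1.2,0,0,0,0.1],[0,-0.25,-2,0,0,0,0.1],[0,-0.25,-3,0,0,0,0.1]]}}

```text
time: 19.57
position: [0.5014, 0.1707, 0.1812]
tool_rot: [0.052, 0.999, -0.001, -0.0]
ft_force: [1.5, -4.5, -6.6]
grip_width: 0.0234
```

Request:
{"method": "apply_moves", "body": {"series": [[0,0,-0.8,0,0,0,0.1],[0,0,-1.6,0,0,0,0.1],[0,0,-2.4,0,0,0,0.1],[0,0,-3.2,0,0,0,0.1],[0,0,-4,0,0,0,0.1]]}}

```text
time: 19.98
position: [0.5014, 0.1708, 0.2219]
tool_rot: [0.052, 0.999, -0.001, 0.0]
ft_force: [1.8, -4.3, -7.1]
grip_width: 0.0237
```

Request:
{"method": "apply_moves", "body": {"series": [[0,0,-0.4,0,0,0,0.1],[0,0,-0.7,0,0,0,0.1],[0,0,-0.9,0,0,0,0.1],[0,0,-1.1,0,0,0,0.1],[0,0,-1.1,0,0,0,0.1]]}}

```text
time: 20.4
position: [0.5013, 0.1708, 0.2312]
tool_rot: [0.052, 0.999, -0.001, -0.0]
ft_force: [5.0, -4.1, -14.0]
grip_width: 0.0237
```

Request:
{"method": "apply_moves", "body": {"series": [[0,0,0,0,0,0,0.1],[0,0,0,0,0,0,0.1],[0,0,0,0,0,0,0.1],[0,0,0,0,0,0,0.1],[0,0,0,0,0,0,0.1]]}}

```text
time: 20.82
position: [0.5013, 0.1708, 0.2312]
tool_rot: [0.052, 0.999, -0.001, -0.0]
ft_force: [3.7, -4.7, -14.0]
grip_width: 0.0239
```

```bash
python3 - <<'E'
from h import *
o=robot.get_obs();print(o['time'],o['position'],o['grip_width'],o['ft_force'])
cv2.imwrite('pics/s9raw.png',robot.camera('scene')[:,:,::-1]);im=cv2.imread('pics/s9raw.png')
x0,y0,s=130,60,2.4
v=cv2.resize(im[y0:y0+240,x0:x0+300],None,fx=s,fy=s,interpolation=cv2.INTER_CUBIC)
g=np.array([.5006,.1685]);y=np.array([.104,.9945]);x=np.array([.9945,-.104])
box=np.array([np.r_[g+sx*.062*x+sy*.011*y,.242] for sx,sy in((1,1),(1,-1),(-1,-1),(-1,1),(1,1))])
for X in[circ([.4875,.03],.019,.134),circ([.487,.0293],.028,.093),box]:draw(v,'scene',X,(0,255,255),s,(x0,y0))
cv2.imwrite('pics/s9.png',v)
E
```

```text
20.8167 [0.50131372 0.17076613 0.23122169] 0.023858534404823974 [  3.74887818  -4.74492154 -13.9548677 ]
```

View pics/s9.png

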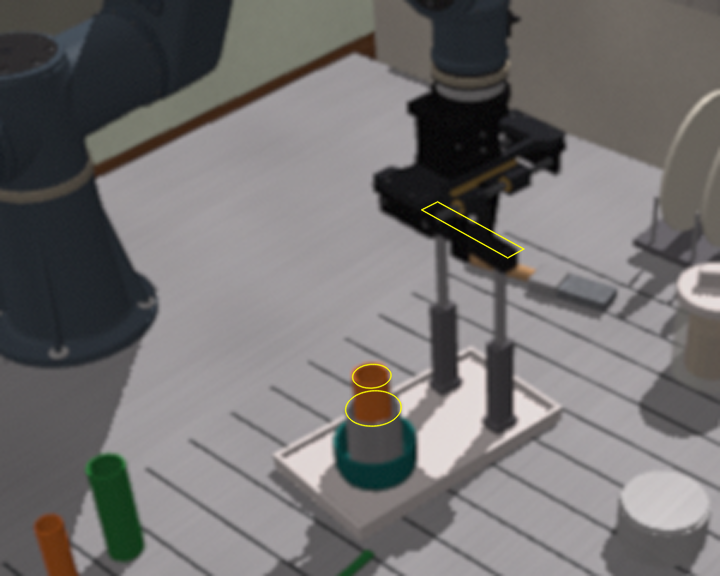

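The rods are drawn out, and the grip is at the predicted fully extended position. The TCP rose 80 mm and is pulling about 14 N, against about 7 N mid-stroke, so it is at the end stop. The nested vessels have not moved, so I'm handing in.

```bash
python3 -c "
from rig import robot
print(robot.hand_in());o=robot.get_obs();print(o['time'],o['position'],o['grip_width'],o['ft_force'])"
```

```text
the job is handed in; nothing more can be done
None
the job is handed in; nothing more can be done
```

I finished the job and handed it in at about 21 s of the 61 s allowed; hand-in gave no verdict.

- **Cup and tumbler:** I lowered the cup into the dish and let go, then did the same with the tumbler in the cup. I set the tumbler down with about 8 N of contact. In the last picture both stand upright with their rims where I predicted.
- **Handle:** I squeezed the grip and its button, then pulled the handle straight up about 80 mm to its second stop. It is still held there with a 35 N grip.
- **Last checks:** The finger opening was 23.9 mm, and 24 mm means the button is fully in. The upward pull had risen from about 7 N to 14 N, which shows the handle is against the end stop.
- **Small disagreements:** My first wrist picture put the cup about 8 mm off because the arm was still settling; a repeat agreed within about 2 mm. The grip looked about 3 mm off in one scene view, but the wrist view of the button matched. About 5 N of sideways load stays on the grip.
- **Not checked:** I did not measure the bystanders again at the end. I saw no contact with them in the pictures or the force readings.

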